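# Right the fallen lantern and lock it on its bayonet dock

## Robot

A 6-joint arm with a two-finger parallel gripper is mounted at the origin on the work surface. World frame = base frame: x ahead of the robot, y to its left, z up, the work surface at z = 0. Lengths are in mm, angles in degrees, forces in N, time in s.
With the tool pointing down it reaches from about 400 to 925 mm from the base axis. Payload 12.5 kg.
Tool frame: the origin (TCP) lies on the centre line of the jaws, within the pads' length; the fingertips stand 22 mm ahead of it and the grasp point (between the pads) lies 3 mm ahead of it (r.tip_extent is the distance from the TCP to the fingertips, in mm); z points along the fingers, y is the line along which they close (so a half turn about z gives the same grasp; the last joint's range is limited). The gripper opens to 95 mm and grips with 3 to 60 N. Pads are 20 mm wide; open, the fingers measure 119 mm over their backs; the gripper's body (75 mm by 180 mm) begins 59 mm behind the grasp point.
Start: joints at [-72.284, 28.126, 89.318, -0, 62.55, -6.05], TCP at [251.903, -572.005, 236.661] pointing down, gripper open.
Joint ranges: [-177.58, 177.58], [-47.91, 125.51], [2.72, 160], [-65.01, 245.01], [3.68, 167.84], [-153.87, 153.87]. Speed limits (degrees/s): [127.2, 127.2, 159.86, 180, 180, 180].

## Interface

Orientations are given as [roll, pitch, yaw] about the fixed x, y, z axes, in that order (R = Rz(yaw) Ry(pitch) Rx(roll)).
In Python, from bench import r, cams, close_job gives the robot as it stands.
- The arm moves only by the shell command python3 -m creep 'ROWS' [OPENING] [FORCE]. ROWS is a JSON object of lists of equal length, an entry for each row: "travel": the shift along the tool's x, y, z in mm, a list of three; "yaw": the turn about the tool's z in rad. In form: {"travel": [[tx, ty, tz], ...], "yaw": [yaw, ...]}. A call has 1 to 20 rows; each row is the pose to reach, as a shift and turn from the pose commanded when the call began, along the tool's axes at that moment; what a row does not reach only later rows make up. A row lasts 1/10 s, in which the tool goes at most 50 mm and 8.59 degrees, less where a joint would pass 70% of its speed; a pose out of reach is approached as far as the arm can. A call with a gripper value outside its range is refused whole. OPENING is the opening, from 0 (shut) to 1 (fully open), set as the call begins (- or left out, the last holds). The fingers move at their own pace and stop on an object; FORCE is the grip in N (left out, the last holds). Time passes only in rows, so rows that repeat a pose let the fingers close. It gives the time, the measured TCP pose, the force, the opening and the grip force at its end, in the units of the state.
- r.sense(): the state, without advancing time (a new reading comes with each control period).
- cams.grab_frame(name): name is "scene" or "side" or "wrist"; returns a dict with "frame" (420x560x3 uint8, red, green, blue), "range_z" (420x560 float32, mm along the optical axis (not along the pixel's ray), 0 where there is no reading), "mtx" (3x3 intrinsics, pixels), "eye" and "orientation" of the camera in the world; the wrist camera has in their place "hand_eye" (4x4, takes a point from camera to tool coordinates, whose origin is the TCP and whose axes are the flange's). Camera axes: x right, y down, z forward; pixel columns grow to the right and rows downward; lengths in mm; the calibration is good to about 2 mm. A picture is of the moment at which its call begins: read the wrist's pose just before it.
- close_job(): hands the job in; it is judged then, once.
The state is a dict: "time_s": time; "joint_pos": joint angles; "joint_velocities": joint speeds; "effort": joint torques, N m; "tcp_pos": TCP position; "orientation": TCP orientation; "wrist_force": force on the tool from outside, world axes, zero at the start; "wrist_torque": the same for the moment, N m; "opening": finger opening in mm; "grip_force": force on a finger pad.
Only numpy, scipy, OpenCV 4.12 (cv2) and the standard library are available. Lean on these libraries where they do the work, as an engineer would, in place of code of your own. Each camera call takes 0.05 s, during which the arm holds its last target. There are 200 camera calls.

## Task

The square cordless lantern has been knocked over on the console. Stand it up, fit it over the lugged post of its charging dock with the slots in its underside lined up with the lugs, press it down against the spring and twist it a quarter turn clockwise (seen from above) so that it stays locked down, upright, when you let go. Leave the other things on the console where they are.

Things in the scene. Friction and masses are not known exactly. Their poses are not given: they have to be found in the camera images.
- lantern: Loose lantern, 0.4 kg, low centre of mass: square body 54 x 54 x 106 mm (black base, white panel, black cap), loop handle above, 144 mm in all. Origin: centre of the underside; z towards the handle, x along the handle's bar. It starts lying on a flat side, z level and x pointing up; it stands stably on its underside.
- lantern_handle (a point): Centre of the black handle bar, on the lantern's axis 135 mm from the underside, axes as the lantern's. Bar 48 mm (x) x 14 mm (y) x 18 mm (z 126 to 144), on two 12 mm legs. As it lies, the bar stands on end beyond the cap and can be pinched across its 14 mm from above; lifted so with a light grip (about 8 N), the lantern swings to hang nearly upright.
- lantern_slots (a point): On the lantern's axis, 10 mm above its underside: the upper face of the 10 mm thick rim round a 29 mm opening. Two 15 mm wide slots in the rim reach 22 mm from the axis along +x and -x (in line with the handle bar). Above is a cavity, roof 30 mm above the underside; stops in it let the lantern turn about 100 degrees clockwise (yaw decreasing) from entry, 10 the other way.
- dock: Fixed charging dock: white plate 130 mm (x) x 86 mm (y) x 10 mm lying on the console, with a steel post 24 mm in diameter in the middle, up to z = 32 mm. Origin: centre of the plate's underside; z up, x along the long side. The lantern goes on with its x along the dock's x, either way round, centred within about 2 mm and 5 degrees.
- dock_lugs (a point): On the post's axis at its top, 32 mm above the dock's origin, axes as the dock's. Two steel lugs point along +x and -x (the plate's long direction), each reaching 21 mm from the axis, 10 mm wide, 6 mm thick, tops level with the post's.
- dock_plate (a point): Centre of the plate's upper face, 10 mm above the dock's origin. Pressed fully down the lantern's underside rests here; it can turn when less than 6 mm above here. Turned a quarter (its x along the dock's y) and let go, it is held by the lugs about 6 mm above here; let go unturned, the spring lifts it to about 10 mm.
- plunger (a joint): Spring pin, 16 mm in diameter, out of the post's top: 0 = fully up (its top 56 mm above the dock's origin), grows as pressed (m). 700 N/m: 7 N with the lantern locked (0.010), 11 N with it fully down (0.016).
- paperweight: Bystander, to be left alone: round glass paperweight, 72 mm across, 53 mm tall. Origin: centre of its underside.
- eye_plate: Bystander, to be left alone: blue ceramic evil-eye plate, 160 mm across, 16 mm tall. Origin: centre of its underside.
- mug: Bystander, to be left alone: white mug, 80 mm across, 88 mm tall. Origin: centre of its underside.
- key_bowl: Bystander, to be left alone: terracotta bowl, 110 mm across, 45 mm tall. Origin: centre of its underside.
- opener: Bystander, to be left alone: flat steel bottle opener, 150 mm long, 5 mm thick. Origin: centre of its underside.
- glasses_case: Bystander, to be left alone: black glasses case, 155 x 62 x 42 mm. Origin: centre of its underside.
- succulent: Bystander, to be left alone: potted succulent, 100 mm across, 125 mm tall. Origin: centre of its underside.
There are look-alikes about, which are no part of the job. What is shaped like the dock but turquoise is not meant.

How it is judged:
By the outcome, as a careful person would: the job done as asked, in the order asked, and still so for the second after the job is handed in, with the robot touching nothing.
It also fails if it takes over 67 s, if anything falls off the work surface, if the arm or the gripper's body presses on something with over 40 N, if the wrist force passes 120 N, or if a joint passes its speed limit or range.

## Working session

There is one attempt and no reset: what is moved stays moved. The work goes in short steps, Python scripts to look and compute and a shell command to move; the robot and the scene stay as the last step left them, time stands still between calls to the robot, and variables do not carry over. Pictures are saved under pics/ and viewed, at most 10 in all, crops included, and the job is handed in when it is done.

```bash
ls; mkdir -p pics; cat > h.py <<'E'
import numpy as np, cv2
from bench import r, cams
from scipy.spatial.transform import Rotation as Ro
def grab(n):
    s=r.sense(); f=cams.grab_frame(n)
    if n=='wrist':
        T=np.eye(4);T[:3,:3]=Ro.from_euler('xyz',s['orientation'],degrees=True).as_matrix();T[:3,3]=s['tcp_pos']
        M=T@np.array(f['hand_eye'])
    else:
        M=np.eye(4);o=np.array(f['orientation'],float)
        M[:3,:3]=o if o.shape==(3,3) else Ro.from_euler('xyz',o,degrees=True).as_matrix();M[:3,3]=f['eye']
    return f,M
def cloud(f,M):
    K=np.array(f['mtx']);z=f['range_z'].astype(float);v,u=np.indices(z.shape)
    P=np.stack([(u-K[0,2])/K[0,0]*z,(v-K[1,2])/K[1,1]*z,z],-1)
    W=P@M[:3,:3].T+M[:3,3];W[z<=0]=np.nan
    return W
def save(f,n): cv2.imwrite('pics/'+n,cv2.cvtColor(f['frame'],cv2.COLOR_RGB2BGR))
E
python3 - <<'E'
from h import *
print(r.sense())
for n in ('scene','side'):
    f,M=grab(n); save(f,n+'0.png'); print(n,f['eye'],f['orientation'],f['mtx']); np.savez('/tmp/'+n,W=cloud(f,M),F=f['frame'])
E
```

```text
pics
{'time_s': 0.0, 'joint_pos': array([-7.22844601e+01,  2.81659530e+01,  8.93503228e+01,  3.94742912e-04,
        6.25495256e+01, -6.04990449e+00]), 'joint_velocities': array([-0.02477435, -0.03107632,  0.03983314, -0.00281682,  0.00148121,
       -0.02794021]), 'effort': array([ 3.62259918e-03, -6.12631202e+01, -2.58180732e+01,  6.92927046e-02,
        4.83203516e-02, -8.61619469e-05]), 'tcp_pos': array([ 251.83078427, -571.77812701,  236.04097196]), 'orientation': array([-1.79934602e+02, -7.28324349e-03,  2.37652580e+01]), 'wrist_force': array([-0.27644095,  0.45657394, -0.36740584]), 'wrist_torque': array([-0.06973291, -0.05668196,  0.0318296 ]), 'grip_force': 0.0, 'opening': 95.36020932426258}
scene [1101.75591224 -698.63396677 1424.46970234] [-146.75207546    0.25118607   42.61291859] [[506.69362546   0.         282.06364731]
 [  0.         506.69362546 208.07548975]
 [  0.           0.           1.        ]]
side [ 223.24842915 1007.96673049  658.81148677] [-117.66245769   -0.37812636 -163.78337637] [[416.99097903   0.         276.14234   ]
 [  0.         416.99097903 210.34453406]
 [  0.           0.           1.        ]]
```

View pics/scene0.png

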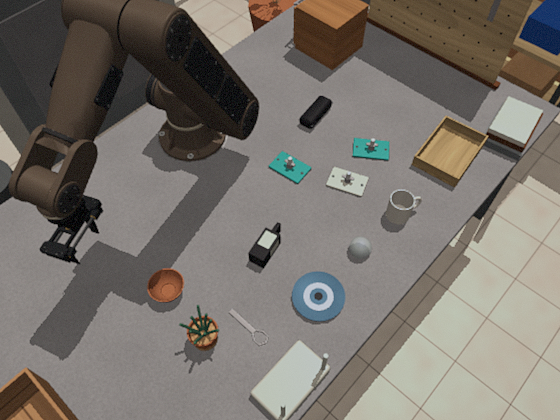

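View pics/side0.png

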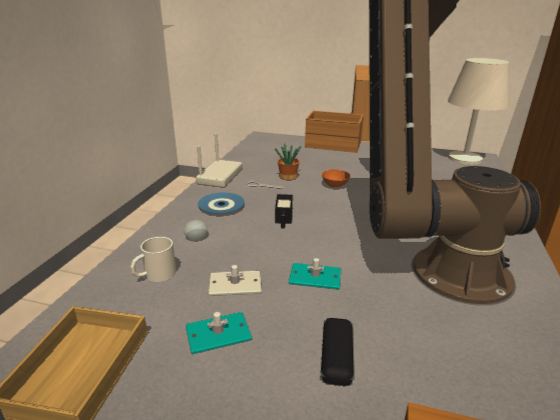

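The scene view shows the lantern on its side at (265,245), with its handle at (278,228). Three things are dock-shaped: the white one at (347,181), and turquoise ones at (290,167) and (371,149). The white one is meant, because the turquoise ones are excluded. I'll measure both and check an enlarged crop.

```bash
python3 - <<'E'
from h import *
for n,bd,bl in (('scene',(320,160,375,200),(240,215,290,272)),('side',(200,262,270,300),(265,185,305,232))):
    d=np.load(f'/tmp/{n}.npz');W,F=d['W'],d['F']
    def sub(b): return W[b[1]:b[3],b[0]:b[2]].reshape(-1,3),F[b[1]:b[3],b[0]:b[2]].reshape(-1,3).astype(int)
    w,c=sub(bd); hi=c.min(1)>130
    m=hi&(w[:,2]>4)&(w[:,2]<18)
    (cx,cy),sz,a=cv2.minAreaRect(w[m][:,:2].astype(np.float32)); print(n,'plate',cx,cy,sz,a,np.median(w[m][:,2]))
    p=w[(w[:,2]>40)]; print(' pin',len(p),np.nanmedian(p,0),p[:,2].max() if len(p) else 0)
    l=w[(w[:,2]>24)&(w[:,2]<36)]; print(' lugs',len(l),l.mean(0),np.linalg.svd((l-l.mean(0))[:,:2])[2][0])
    w,c=sub(bl); m=(w[:,2]>12); q=w[m]
    print(n,'lantern',m.sum(),cv2.minAreaRect(q[:,:2].astype(np.float32)),np.nanpercentile(q[:,2],[50,90,99]))
    t=w[(w[:,2]>46)]; print(' top',cv2.minAreaRect(t[:,:2].astype(np.float32)),t.mean(0))
    wh=w[(w[:,2]>46)&(c.min(1)>130)]; print(' white',cv2.minAreaRect(wh[:,:2].astype(np.float32)))
F=np.load('/tmp/scene.npz')['F'];S=np.load('/tmp/side.npz')['F']
a=cv2.resize(F[140:280,230:400],None,fx=2.35,fy=4.28 and 2.35,interpolation=3);b=cv2.resize(S[180:320,190:360],(a.shape[1],a.shape[0]),interpolation=3)
cv2.imwrite('pics/crop0.png',cv2.cvtColor(np.hstack([a,b]),4))
E
```

```text
scene plate 552.496337890625 223.09689331054688 (189.74066162109375, 172.39895629882812) 41.00652313232422 8.762759439372644
 pin 21 [561.46817793 213.78421271  52.07932263] 59.23032427515432
 lugs 37 [560.75832927 212.77142894  29.59596049] [0.91982016 0.39234026]
scene lantern 750 ((534.532958984375, -158.48184204101562), (57.597076416015625, 145.55938720703125), 12.496103286743164) [51.42741008 56.05510851 60.12084041]
 top ((534.532958984375, -158.48184204101562), (57.597076416015625, 145.55938720703125), 12.496103286743164) [ 537.76929775 -171.39053844   52.55222658]
 white ((531.9160766601562, -157.73826599121094), (39.64398956298828, 56.699554443359375), 13.339865684509277)
side plate 557.2578735351562 218.66455078125 (128.73255920410156, 88.93023681640625) 21.222909927368164 9.721476757172127
 pin 47 [555.43047017 221.72792476  50.89321623] 56.78574914233138
 lugs 80 [554.71186037 221.78005083  30.34352892] [0.92173131 0.38782907]
side lantern 463 ((531.6439208984375, -154.423583984375), (54.35203552246094, 153.81007385253906), 13.484729766845703) [51.28904282 54.13629361 55.87289524]
 top ((532.3436279296875, -155.70294189453125), (54.22568893432617, 151.6082305908203), 14.323471069335938) [ 532.71740585 -159.27664666   52.4124637 ]
 white ((533.9081420898438, -160.01559448242188), (35.66612243652344, 52.34844207763672), 14.650473594665527)
```

View pics/crop0.png

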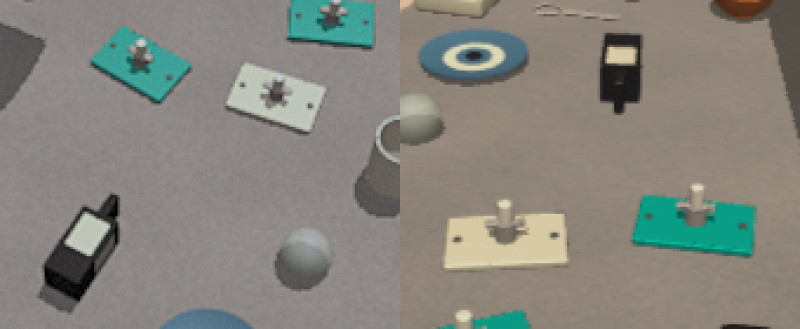

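The crop confirms the white dock, with lugs along its long side, and the lantern with its handle towards +y. The dock is near (557,218) at yaw ≈22°. The handle is near (518,-97), with the lantern axis at ≈103°. I'll move above the handle.

```bash
python3 -m creep '{"travel": [[30,-22,0],[70,-52,0],[115,-86,0],[160,-120,0],[205,-154,0],[250,-188,0],[290,-218,0],[330,-248,0],[370,-278,0],[400,-300,0],[420,-316,0],[431,-324,0],[435,-327,0],[435,-327,0],[435,-327,0],[435,-327,0]], "yaw": [-0.1,-0.2,-0.3,-0.4,-0.5,-0.6,-0.7,-0.8,-0.9,-1.0,-1.1,-1.2,-1.3,-1.38,-1.38,-1.38]}' 0.6 8
python3 - <<'E'
from h import *
s=r.sense();print(s['tcp_pos'],s['orientation'],s['joint_pos'])
f,M=grab('wrist');save(f,'w1.png');W=cloud(f,M);np.savez('/tmp/w1',W=W,F=f['frame']);print(M[:3,3],M[:3,2])
w=W.reshape(-1,3);c=f['frame'].reshape(-1,3)
m=(w[:,2]>20)&(w[:,2]<70)&(abs(w[:,0]-530)<130)&(abs(w[:,1]+150)<130);q=w[m]
print(m.sum(),cv2.minAreaRect(q[:,:2].astype(np.float32)),np.percentile(q[:,2],[50,99]))
E
```

```text
time_s: 1.7
tcp_pos: [518.1, -97.5, 236.5]
orientation: [-180.0, -0.0, 102.7]
wrist_force: [-0.7, -0.2, -0.3]
opening: 57.1
grip_force: 0.0
[518.13227664 -97.4778414  236.47329764] [-1.79983462e+02 -6.91220969e-03  1.02686172e+02] [-1.78339822e+01  2.02158830e+01  1.02966089e+02 -2.91947822e-03
  5.68357843e+01 -3.05185581e+01]
[500.16550654 -26.63113929 384.18113509] [ 0.05775151 -0.25628178 -0.96487534]
3921 ((528.60205078125, -144.64552307128906), (55.030784606933594, 121.47958374023438), 12.588325500488281) [52.74550217 55.01206371]
```

View pics/w1.png

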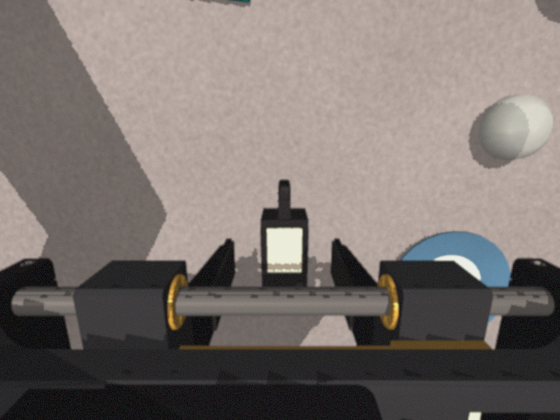

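The wrist view shows the handle bar at (285,190), centred between the fingers with the cap below it. I'll measure the bar.

```bash
python3 - <<'E'
from h import *
d=np.load('/tmp/w1.npz');W,F=d['W'],d['F']
sub=W[175:212,270:300].reshape(-1,3);q=sub[(sub[:,2]>30)]
print(len(q),np.percentile(q[:,2],[5,50,95]),cv2.minAreaRect(q[:,:2].astype(np.float32)))
s=r.sense();y=np.radians(s['orientation'][2]);tx=np.array([np.cos(y),np.sin(y)]);ty=np.array([tx[1],-tx[0]])
D=sub[:,:2]-s['tcp_pos'][:2];m=sub[:,2]>40
print('tool x',np.percentile(D[m]@tx,[2,50,98]),'y',np.percentile(D[m]@ty,[2,50,98]))
b=W[175:285,255:315].reshape(-1,3);m=b[:,2]>47;D=b[m][:,:2]-s['tcp_pos'][:2]
print('body x',np.percentile(D@tx,[1,99]));X=D@tx;Y=D@ty
for a in (-10,0,10): pass
for lo in range(-90,10,15):
    k=(X>lo)&(X<lo+15); 
    if k.sum()>5: print(lo,Y[k].min(),Y[k].max())
E
```

```text
375 [41.35389349 50.06915171 51.54403066] ((518.4844970703125, -100.03387451171875), (13.616194725036621, 29.955730438232422), 12.883622169494629)
tool x [-17.00500583  -1.98259321  12.1595943 ] y [-6.91513634 -0.24080957  6.45117985]
body x [-105.52350663    9.20718178]
-90 -27.19869992140011 26.792714153486283
-75 -26.890121661413772 26.539281869500268
-60 -27.651673019919144 27.368006241392635
-45 -27.53437556143697 27.112355202914493
-30 -27.18795654643804 26.68656643374994
-15 -6.94119013526167 6.475443255445802
0 -6.902999438463385 6.43728960107416
```

```bash
python3 -m creep '{"travel": [[1,0,20],[1,0,50],[1,0,85],[1,0,120],[1,0,150],[1,0,175],[1,0,192],[1,0,202],[1,0,206],[1,0,206],[1,0,206]], "yaw": [0,0,0,0,0,0,0,0,0,0,0]}' 0.5 8
python3 -m creep '{"travel": [[0,0,0],[0,0,0],[0,0,0],[0,0,0],[0,0,0],[0,0,0],[0,0,0],[0,0,0]], "yaw": [0,0,0,0,0,0,0,0]}' 0 8
```

```text
time_s: 2.85
tcp_pos: [518.3, -96.6, 31.4]
orientation: [179.9, 0.0, 102.8]
wrist_force: [-0.5, 0.4, 0.2]
opening: 47.3
grip_force: 0.0
time_s: 3.65
tcp_pos: [518.2, -96.5, 30.8]
orientation: [180.0, 0.0, 102.8]
wrist_force: [0.9, 1.4, 2.8]
opening: 13.6
grip_force: 8.0
```

```bash
python3 -m creep '{"travel": [[0,0,-4],[0,0,-10],[0,0,-18],[0,0,-27],[0,0,-36],[0,0,-45],[0,0,-54],[0,0,-63],[0,0,-72],[0,0,-81],[0,0,-90],[0,0,-99],[0,0,-108],[0,0,-117],[0,0,-126],[0,0,-134],[0,0,-140],[0,0,-144],[0,0,-145],[0,0,-145]], "yaw": [0,0,0,0,0,0,0,0,0,0,0,0,0,0,0,0,0,0,0,0]}' 0 8
python3 -m creep '{"travel": [[0,0,0],[0,0,0],[0,0,0],[0,0,0],[0,0,0],[0,0,0]], "yaw": [0,0,0,0,0,0]}'
python3 - <<'E'
from h import *
f,M=grab('side');g,M2=grab('scene')
a=cv2.resize(f['frame'][110:250,220:350],(390,420));b=cv2.resize(g['frame'][160:300,220:350],(390,420))
cv2.imwrite('pics/lift.png',cv2.cvtColor(np.hstack([a,b]),4))
E
```

```text
time_s: 5.65
tcp_pos: [517.9, -96.5, 175.6]
orientation: [-180.0, 0.0, 102.8]
wrist_force: [-0.5, -1.1, -4.0]
opening: 14.1
grip_force: 8.0
time_s: 6.25
tcp_pos: [518.0, -96.4, 175.6]
orientation: [-180.0, 0.0, 102.8]
wrist_force: [1.0, -0.5, -4.3]
opening: 13.8
grip_force: 8.0
```

View pics/lift.png

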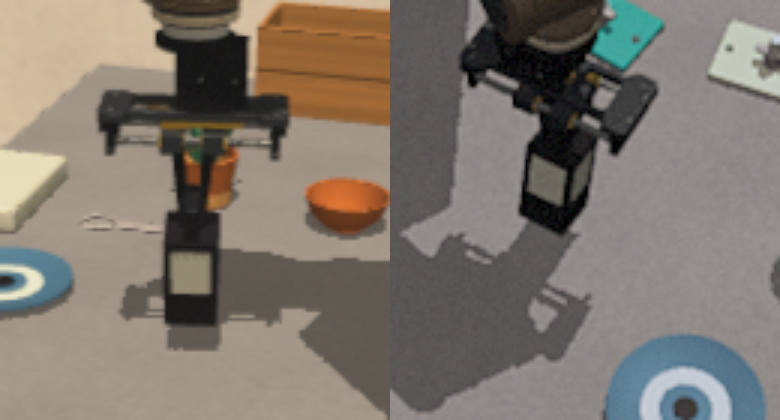

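The lantern hangs nearly upright. I'll set it down here to square it up, then regrip firmly.

```bash
python3 -m creep '{"travel": [[0,0,4],[0,0,10],[0,0,17],[0,0,23],[0,0,28],[0,0,31],[0,0,33],[0,0,34],[0,0,35],[0,0,36],[0,0,37],[0,0,38],[0,0,38]], "yaw": [0,0,0,0,0,0,0,0,0,0,0,0,0]}'
python3 -m creep '{"travel": [[0,0,1],[0,0,1]], "yaw": [0,0]}' - 3
python3 -m creep '{"travel": [[0,0,0],[0,0,0],[0,0,0],[0,0,0],[0,0,0]], "yaw": [0,0,0,0,0]}' 0.25
python3 - <<'E'
from h import *
f,M=grab('wrist');save(f,'w2.png')
f,M=grab('side');W=cloud(f,M).reshape(-1,3)
np.savez('/tmp/s2',W=cloud(f,M),F=f['frame'])
m=(abs(W[:,0]-518)<60)&(abs(W[:,1]+97)<60)
for a,b in ((10,40),(40,70),(75,103)):
    q=W[m&(W[:,2]>a)&(W[:,2]<b)];print(a,len(q),q.mean(0).round(1),np.percentile(q[:,0],[3,97]).round(1),np.percentile(q[:,1],[3,97]).round(1))
g,M=grab('scene');W=cloud(g,M).reshape(-1,3)
m=(abs(W[:,0]-518)<60)&(abs(W[:,1]+97)<60)
for a,b in ((10,40),(40,70),(75,103)):
    q=W[m&(W[:,2]>a)&(W[:,2]<b)];print(a,len(q),q.mean(0).round(1))
E
```

```text
time_s: 7.65
tcp_pos: [518.1, -96.5, 137.7]
orientation: [180.0, 0.0, 102.8]
wrist_force: [0.2, -0.3, -1.8]
opening: 14.1
grip_force: 8.0
time_s: 7.85
tcp_pos: [518.3, -96.6, 137.0]
orientation: [180.0, 0.0, 102.8]
wrist_force: [-0.1, -1.1, 3.6]
opening: 13.6
grip_force: 3.0
time_s: 8.35
tcp_pos: [518.0, -96.4, 136.6]
orientation: [-180.0, 0.0, 102.8]
wrist_force: [-0.1, 0.5, 0.1]
opening: 23.5
grip_force: 0.0
10 148 [514.5 -88.2  25.1] [490.8 539.5] [-97.4 -81. ]
40 153 [514.5 -88.5  54.7] [488.7 539.7] [-95.3 -80.7]
75 144 [514.5 -89.1  88.7] [489.9 540. ] [-95.8 -81.3]
10 111 [ 535.4 -129.8   25.4]
40 112 [ 535.8 -128.7   55.3]
75 124 [ 533.3 -126.6   90.9]
```

View pics/w2.png

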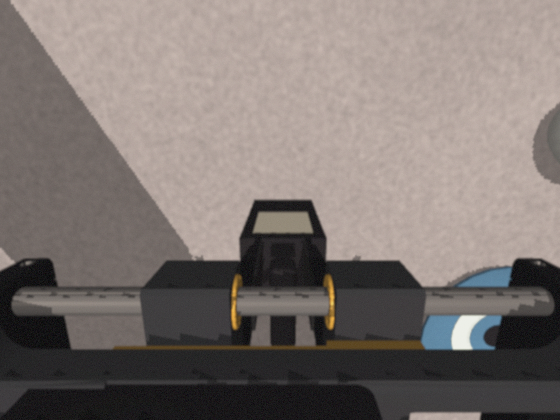

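The lantern now stands on its underside, with its front face at rows 200–240 of the wrist view. Next I'll measure where its axis lies relative to the TCP.

```bash
python3 - <<'E'
from h import *
s=r.sense();y=np.radians(s['orientation'][2]);tx=np.array([np.cos(y),np.sin(y)]);ty=np.array([tx[1],-tx[0]])
for n in ('wrist','side','scene'):
    f,M=grab(n);W=cloud(f,M).reshape(-1,3);D=W[:,:2]-s['tcp_pos'][:2];X=D@tx;Y=D@ty
    for a,b in ((15,40),(40,70),(75,100),(103.5,109),(138,148)):
        k=(abs(X)<60)&(abs(Y)<60)&(W[:,2]>a)&(W[:,2]<b)
        if k.sum()>10:
            print(n,a,k.sum(),'X',np.percentile(X[k],[2,20,50,80,98]).round(1),'Y',np.percentile(Y[k],[2,20,50,80,98]).round(1))
            if b==70: print(cv2.minAreaRect(np.float32(np.c_[X[k],Y[k]])))
E
```

```text
wrist 15 457 X [7.6 7.8 8.  8.1 8.3] Y [-27.9 -18.   -1.5  14.2  24. ]
wrist 40 810 X [6.6 6.8 7.1 8.  8.6] Y [-27.3 -17.2  -1.6  13.9  23.6]
((7.640716552734375, -1.9326972961425781), (2.4218475818634033, 53.74592208862305), 0.35361945629119873)
wrist 75 887 X [6.5 6.9 7.2 8.1 8.7] Y [-27.8 -18.7  -2.3  15.3  23.8]
wrist 103.5 1358 X [-24.1 -11.1   1.7   6.5   8. ] Y [-28.2 -14.1  -1.7  10.2  24.3]
wrist 138 1725 X [-39.  -31.5  -3.    5.   11.1] Y [-20.   -7.2  -2.2   3.3  16.1]
side 15 117 X [ 4.5  7.2  9.  10.8 13.8] Y [-27.6 -16.4  -0.7  14.8  24.4]
side 40 161 X [ 3.8  6.4  8.4 10.3 12.7] Y [-28.1 -18.8  -3.1  15.1  24.5]
((8.001809120178223, -1.7951908111572266), (53.151763916015625, 11.587124824523926), 89.6888198852539)
side 75 126 X [ 2.4  6.5  8.3 10.1 12. ] Y [-27.2 -17.9  -2.7  15.4  24.6]
side 103.5 82 X [-44.6 -25.9  -7.    6.4  10.9] Y [-26.5 -20.7  -2.4  18.7  24.8]
side 138 56 X [-38.3 -18.    1.9  10.2  13.7] Y [-19.9  -7.5  -1.2  10.3  18.8]
scene 15 92 X [-49.1 -46.3 -44.5 -18.1   4.1] Y [-24.9  -9.6  18.4  27.2  29. ]
scene 40 117 X [-48.3 -46.1 -44.3 -20.3   3.1] Y [-23.8 -10.1  15.   26.5  28.2]
((-34.8626823425293, 13.408571243286133), (72.16783142089844, 38.9816780090332), 47.38936996459961)
scene 75 97 X [-47.7 -45.8 -44.1 -20.5   3. ] Y [-25.   -9.5  15.7  26.4  28. ]
scene 103.5 113 X [-47.8 -41.8 -25.  -10.1   4.1] Y [-25.5  -5.7  11.8  22.1  27.6]
scene 138 73 X [-45.2 -36.  -19.3 -11.1  -2.6] Y [-15.3  -4.9   1.    7.2  20.6]
```

The lantern axis is 19 mm behind the TCP along tool x, at y ≈ -1.8. I'll shift to it and regrip firmly.

```bash
python3 -m creep '{"travel": [[-4,-0.5,-1],[-8,-1,-1],[-12,-1.8,-1],[-16,-1.8,-1],[-19,-1.8,-1],[-19,-1.8,-1],[-19,-1.8,-1]], "yaw": [0,0,0,0,0,0,0]}' 0.3
python3 -m creep '{"travel": [[0,0,0],[0,0,0],[0,0,0],[0,0,0],[0,0,0]], "yaw": [0,0,0,0,0]}' 0 45
python3 -m creep '{"travel": [[0,0,-5],[0,0,-15],[0,0,-28],[0,0,-42],[0,0,-57],[0,0,-72],[0,0,-82],[0,0,-88],[0,0,-90],[0,0,-90],[0,0,-90]], "yaw": [0,0,0,0,0,0,0,0,0,0,0]}'
python3 - <<'E'
from h import *
s=r.sense();y=np.radians(s['orientation'][2]);tx=np.array([np.cos(y),np.sin(y)]);ty=np.array([tx[1],-tx[0]])
print(s['tcp_pos'],s['orientation'],s['joint_pos'])
dz=s['tcp_pos'][2]-138
for n in ('wrist','side'):
    f,M=grab(n);W=cloud(f,M).reshape(-1,3);D=W[:,:2]-s['tcp_pos'][:2];X=D@tx;Y=D@ty
    for a,b in ((5,30),(30,70),(75,100)):
        k=(abs(X)<60)&(abs(Y)<40)&(W[:,2]>a+dz)&(W[:,2]<b+dz)
        if k.sum()>10: print(n,a,k.sum(),'X',np.percentile(X[k],[20,50,80]).round(1),'Y',np.percentile(Y[k],[2,50,98]).round(1))
E
```

```text
time_s: 9.35
tcp_pos: [520.4, -115.4, 137.6]
orientation: [-180.0, 0.0, 102.8]
wrist_force: [-0.1, -0.3, 0.4]
opening: 28.5
grip_force: 0.0
time_s: 9.85
tcp_pos: [520.4, -115.3, 137.6]
orientation: [-180.0, -0.0, 102.8]
wrist_force: [0.6, 1.7, -1.9]
opening: 13.6
grip_force: 45.0
time_s: 10.95
tcp_pos: [520.3, -115.3, 227.1]
orientation: [-180.0, -0.0, 102.8]
wrist_force: [-0.0, 0.6, -3.0]
opening: 13.6
grip_force: 45.0
[ 520.29639255 -115.32075187  227.13970095] [-1.79959186e+02 -2.03290109e-02  1.02834938e+02] [-1.95982556e+01  2.12968472e+01  1.02859443e+02 -5.71441089e-03
  5.58890606e+01 -3.24299943e+01]
wrist 5 308 X [26.8 26.9 27. ] Y [-27.   -1.5  24.7]
wrist 30 779 X [25.8 26.1 27. ] Y [-27.   -1.6  24. ]
wrist 75 648 X [25.8 26.  27. ] Y [-27.6  -1.6  24.2]
side 5 130 X [25.6 27.7 29.6] Y [-27.7  -0.8  23.5]
side 30 224 X [25.4 27.3 29.2] Y [-27.2  -0.3  23.9]
side 75 147 X [24.9 27.1 29. ] Y [-28.   -2.4  24.1]
```

```bash
python3 -m creep '{"travel": [[8,5,-8],[25,14,-20],[45,26,-33],[68,39,-33],[92,53,-33],[116,67,-33],[140,80,-33],[162,93,-33],[182,105,-33],[198,114,-33],[210,121,-33],[216,124,-33],[218,125,-33],[218,125,-33],[218,125,-33]], "yaw": [0,0,-0.02,-0.04,-0.06,-0.08,-0.1,-0.12,-0.14,-0.16,-0.16,-0.16,-0.16,-0.16,-0.16]}'
cat > dock.py <<'E'
from h import *
s=r.sense();y=np.radians(s['orientation'][2]);tx=np.array([np.cos(y),np.sin(y)]);ty=np.array([tx[1],-tx[0]])
print(s['tcp_pos'].round(1),s['orientation'].round(2),s['joint_pos'].round(1))
for n in ('wrist','side'):
    f,M=grab(n);W=cloud(f,M);F=f['frame'].astype(int)
    if n=='wrist': save(f,'w3.png');np.savez('/tmp/w3',W=W,F=f['frame'])
    near=np.hypot(W[...,0]-557,W[...,1]-218)<95
    m=near&(F.min(2)>110)&(W[...,2]>5)&(W[...,2]<15)
    m=cv2.morphologyEx(m.astype(np.uint8),cv2.MORPH_CLOSE,np.ones((9,9)))
    c=max(cv2.findContours(m,0,1)[0],key=cv2.contourArea)
    K=np.array(f['mtx']);p=c.reshape(-1,2).astype(float)
    d=np.c_[(p-K[:2,2])/np.diag(K)[:2],np.ones(len(p))]@M[:3,:3].T
    P=M[:3,3]+d*((10-M[2,3])/d[:,2])[:,None]
    print(n,'plate',cv2.minAreaRect(np.float32(P[:,:2])))
    w=W.reshape(-1,3);near=np.hypot(w[:,0]-557,w[:,1]-218)<30
    for a,b in ((40,60),(25,35)):
        q=w[near&(w[:,2]>a)&(w[:,2]<b)]
        if len(q)>5:print(a,len(q),q.mean(0).round(1),'rect',cv2.minAreaRect(np.float32(q[:,:2])))
E
python3 dock.py
```

```text
time_s: 12.55
tcp_pos: [593.8, 124.3, 260.7]
orientation: [-180.0, 0.0, 112.0]
wrist_force: [0.2, -0.9, -3.7]
opening: 13.8
grip_force: 45.0
[593.8 124.3 260.7] [-1.7999e+02  1.0000e-02  1.1196e+02] [  5.6  25.3  90.3  -0.   64.4 -16.4]
wrist plate ((557.2006225585938, 216.01548767089844), (128.89688110351562, 85.25591278076172), 20.779035568237305)
40 177 [557.3 215.8  54.4] rect ((557.1570434570312, 215.9925537109375), (14.211661338806152, 15.388031005859375), 22.422780990600586)
25 330 [557.  215.3  31.5] rect ((557.224365234375, 216.24363708496094), (40.72465896606445, 23.060211181640625), 21.711557388305664)
side plate ((555.4349975585938, 222.23251342773438), (129.0000762939453, 92.213134765625), 21.30323028564453)
40 48 [555.7 221.6  49.9] rect ((555.9892578125, 219.4458770751953), (17.11493492126465, 13.535330772399902), 52.73295211791992)
25 74 [554.7 221.1  30.4] rect ((555.199462890625, 220.85215759277344), (40.14715576171875, 20.62581443786621), 19.354045867919922)
```

View pics/w3.png

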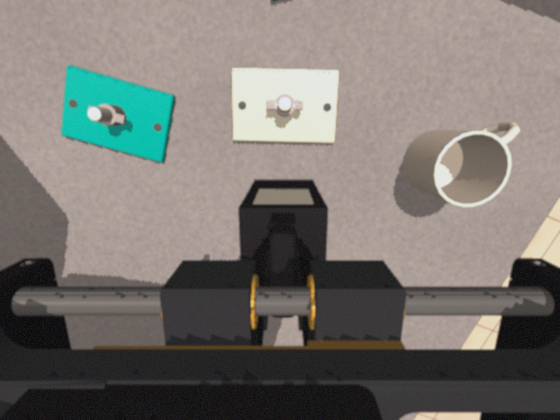

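The wrist view shows the white dock at (285,105), lugs along its long side, about 100 mm ahead. Moving over it and turning to entry yaw.

```bash
python3 -m creep '{"travel": [[3,0,0],[9,0,0],[18,0,0],[28,0.5,0],[39,0.5,0],[50,0.6,0],[61,0.8,0],[71,1,0],[80,1,0],[88,1.2,0],[94,1.2,0],[98,1.2,0],[99.6,1.2,0],[99.6,1.2,0],[99.6,1.2,0],[99.6,1.2,0],[99.6,1.2,0],[99.6,1.2,0]], "yaw": [-0.05,-0.15,-0.26,-0.38,-0.5,-0.62,-0.74,-0.86,-0.98,-1.1,-1.22,-1.33,-1.43,-1.5,-1.545,-1.562,-1.562,-1.562]}'
python3 - <<'E'
from h import *
s=r.sense();y=np.radians(s['orientation'][2]);tx=np.array([np.cos(y),np.sin(y)]);ty=np.array([tx[1],-tx[0]])
print(s['tcp_pos'],s['orientation'])
dz=s['tcp_pos'][2]-138
def rep(n,W,t):
    W=W.reshape(-1,3);D=W[:,:2]-t;X=D@tx;Y=D@ty
    for a,b in ((5,35),(35,70),(75,100)):
        k=(abs(X)<45)&(abs(Y)<45)&(W[:,2]>a+dz)&(W[:,2]<b+dz)
        if k.sum()>10: print(n,a,k.sum(),'X',np.percentile(X[k],[0,5,50,95,100]).round(1),'Y',np.percentile(Y[k],[0,5,50,95,100]).round(1))
for n in ('wrist','side','scene'):
    f,M=grab(n); rep(n,cloud(f,M),s['tcp_pos'][:2])
    if n=='side': save(f,'s4.png')
# earlier wrist
y=np.radians(111.96);tx=np.array([np.cos(y),np.sin(y)]);ty=np.array([tx[1],-tx[0]])
rep('w3',np.load('/tmp/w3.npz')['W'],np.array([593.8,124.3]))
E
```

```text
time_s: 14.45
tcp_pos: [557.7, 217.5, 260.6]
orientation: [-180.0, -0.0, -158.6]
wrist_force: [0.1, 0.5, -3.3]
opening: 14.0
grip_force: 45.0
[557.7485007  217.54241864 260.64349801] [-1.79995286e+02 -1.98048846e-05 -1.58580342e+02]
wrist 5 375 X [29.4 29.5 29.7 29.9 30. ] Y [-26.8 -24.3  -0.1  24.4  27.2]
wrist 35 718 X [28.3 28.5 28.8 30.2 30.5] Y [-26.9 -23.3  -0.2  23.4  26.9]
wrist 75 650 X [28.3 28.5 28.9 30.2 30.5] Y [-27.3 -24.7  -0.9  24.1  26.5]
side 5 259 X [-25.1 -22.5   1.1  26.3  28.7] Y [23.9 25.9 28.1 30.6 32.5]
side 35 315 X [-25.6 -22.8   1.8  25.5  28. ] Y [22.8 24.8 27.1 29.7 31. ]
side 75 234 X [-25.7 -22.9   1.8  26.4  28.8] Y [22.6 24.3 27.  29.3 31.4]
scene 5 109 X [-27.5 -26.4  -3.2  24.9  27.7] Y [-33.1 -30.  -26.2   3.2  26.9]
scene 35 139 X [-26.9 -26.2  -3.2  23.1  27.3] Y [-33.6 -30.6 -26.   13.2  27.8]
scene 75 101 X [-27.1 -26.3  -4.2  25.2  27.1] Y [-31.9 -30.8 -26.9   2.9  21.4]
w3 5 374 X [26.8 27.  27.2 27.4 27.5] Y [-28.2 -25.2  -1.5  22.9  25.7]
w3 35 716 X [25.7 26.  26.3 27.7 27.9] Y [-28.3 -24.9  -1.6  21.9  25.5]
w3 75 640 X [25.7 25.9 26.3 27.7 27.9] Y [-28.7 -26.1  -1.7  22.5  25.3]
```

```bash
python3 -m creep '{"travel": [[-4,0,-5],[-12,0,-10],[-24,0,-10],[-38,0,-10],[-52,0,-10],[-66,0,-10],[-80,0,-10],[-92,0,-10],[-101,0,-10],[-107,0,-10],[-110,0,-10],[-110,0,-10],[-110,0,-10],[-110,0,-10]], "yaw": [0,0,0,0,0,0,0,0,0,0,0,0,0,0]}'
cat > rel.py <<'E'
from h import *
for i in range(2):
    s=r.sense();y=np.radians(s['orientation'][2]);tx=np.array([np.cos(y),np.sin(y)]);ty=np.array([tx[1],-tx[0]])
    t=s['tcp_pos'][:2];dz=s['tcp_pos'][2]-138
    print(s['tcp_pos'].round(2),s['orientation'].round(2))
    f,M=grab('wrist');save(f,'w4.png');W=cloud(f,M);F=f['frame'].astype(int)
    w=W.reshape(-1,3);D=w[:,:2]-t;X=D@tx;Y=D@ty
    for a,b in ((5,35),(35,70),(75,100)):
        k=(abs(X)<45)&(abs(Y)<45)&(w[:,2]>a+dz)&(w[:,2]<b+dz)
        print(a,k.sum(),'X',np.percentile(X[k],[0,50,100]).round(1),'Y',np.percentile(Y[k],[0,5,95,100]).round(1))
    near=np.hypot(W[...,0]-557,W[...,1]-218)<95
    m=near&(F.min(2)>110)&(W[...,2]>5)&(W[...,2]<15)
    m=cv2.morphologyEx(m.astype(np.uint8),cv2.MORPH_CLOSE,np.ones((9,9)))
    c=max(cv2.findContours(m,0,1)[0],key=cv2.contourArea)
    K=np.array(f['mtx']);p=c.reshape(-1,2).astype(float)
    d=np.c_[(p-K[:2,2])/np.diag(K)[:2],np.ones(len(p))]@M[:3,:3].T
    P=M[:3,3]+d*((10-M[2,3])/d[:,2])[:,None]
    T=lambda q:np.c_[(q[:,:2]-t)@tx,(q[:,:2]-t)@ty]
    print('plate world',cv2.minAreaRect(np.float32(P[:,:2])),'tool',cv2.minAreaRect(np.float32(T(P))))
    near=np.hypot(w[:,0]-557,w[:,1]-218)<30
    for a,b in ((52,60),(29,35)):
        q=T(w[near&(w[:,2]>a)&(w[:,2]<b)]); print(a,len(q),cv2.minAreaRect(np.float32(q)))
E
python3 rel.py
```

```text
time_s: 16.0
tcp_pos: [659.8, 257.9, 270.8]
orientation: [-180.0, -0.0, -158.5]
wrist_force: [-0.0, 0.5, -3.4]
opening: 14.0
grip_force: 45.0
[659.82 257.94 270.79] [-179.99   -0.   -158.5 ]
5 373 X [29.4 29.7 30. ] Y [-26.8 -24.   24.4  27.1]
35 721 X [28.2 28.9 30.5] Y [-27.  -23.6  23.4  26.9]
75 643 X [28.3 28.9 30.5] Y [-27.3 -24.6  24.   26.5]
plate world ((557.21240234375, 216.0538330078125), (128.8608856201172, 85.23918151855469), 20.75948143005371) tool ((110.82134246826172, -1.37109375), (128.86090087890625, 85.23916625976562), 0.7370743155479431)
52 162 ((110.61695098876953, -1.5922417640686035), (14.48008918762207, 14.537873268127441), 89.85282135009766)
29 309 ((110.87022399902344, -1.6355304718017578), (22.43366813659668, 41.32381820678711), 89.58692932128906)
[659.83 257.99 270.83] [-180.     0.  -158.5]
5 373 X [29.3 29.7 30. ] Y [-26.9 -24.1  24.4  27.1]
35 709 X [28.2 28.8 30.5] Y [-26.8 -23.5  23.4  26.8]
75 644 X [28.2 28.9 30.5] Y [-27.2 -24.7  24.   26.6]
plate world ((557.1885986328125, 216.09954833984375), (128.88185119628906, 85.24555206298828), 20.761194229125977) tool ((110.85735321044922, -1.3632431030273438), (128.88182067871094, 85.24553680419922), 0.7366571426391602)
52 164 ((110.66749572753906, -1.5731778144836426), (14.48194408416748, 14.5866060256958), 89.62752532958984)
29 308 ((110.7851791381836, -1.6258792877197266), (22.44765853881836, 41.26475143432617), 89.79745483398438)
```

The dock fix is identical from both yaws, so the wrist camera can be trusted. The lantern is about 2 mm forward in tool x. The relative shift needed is (108.8, -1.6), then I'll descend to just above the pin.

```bash
python3 -m creep '{"travel": [[4,0,0],[12,0,0],[24,-0.5,0],[38,-0.5,0],[52,-1,0],[66,-1,0],[80,-1.2,0],[92,-1.4,0],[101,-1.6,0],[106,-1.6,0],[108.8,-1.6,5],[108.8,-1.6,15],[108.8,-1.6,28],[108.8,-1.6,42],[108.8,-1.6,54],[108.8,-1.6,62],[108.8,-1.6,66],[108.8,-1.6,68],[108.8,-1.6,68]], "yaw": [0,0,0,0.008,0.008,0.008,0.008,0.008,0.008,0.008,0.008,0.008,0.008,0.008,0.008,0.008,0.008,0.008,0.008]}'
python3 - <<'E'
from h import *
s=r.sense();y=np.radians(s['orientation'][2]);tx=np.array([np.cos(y),np.sin(y)]);ty=np.array([tx[1],-tx[0]])
print(s['tcp_pos'],s['orientation']);t=s['tcp_pos'][:2];dz=s['tcp_pos'][2]-138
f,M=grab('side');K=np.array(f['mtx'])
W=cloud(f,M).reshape(-1,3);D=W[:,:2]-t;X=D@tx;Y=D@ty
k=(abs(X)<45)&(abs(Y)<45)&(W[:,2]>5+dz)&(W[:,2]<100+dz);print('X',np.percentile(X[k],[0,5,50,95,100]).round(1),'Y med',np.median(Y[k]))
k=(abs(X)<45)&(abs(Y)<45)&(W[:,2]>22)&(W[:,2]<54);print('post X',k.sum(),X[k].min(),X[k].max(),np.median(X[k]),'Y med',np.median(Y[k]))
cv2.imwrite('pics/s5.png',cv2.cvtColor(cv2.resize(f['frame'][190:310,160:320],(640,480),interpolation=3),4))
E
```

```text
time_s: 18.0
tcp_pos: [559.5, 216.7, 202.6]
orientation: [-180.0, 0.0, -159.0]
wrist_force: [-1.2, -0.4, -4.1]
opening: 13.5
grip_force: 45.0
[559.50928909 216.72560959 202.62942614] [-1.79994725e+02  7.85792959e-03 -1.58960768e+02]
X [-25.6 -22.7   1.7  26.5  29.2] Y med 27.393026226259774
post X 112 -17.442222641332492 22.78317769604122 2.796894079216305 Y med 7.548854174573114
```

View pics/s5.png

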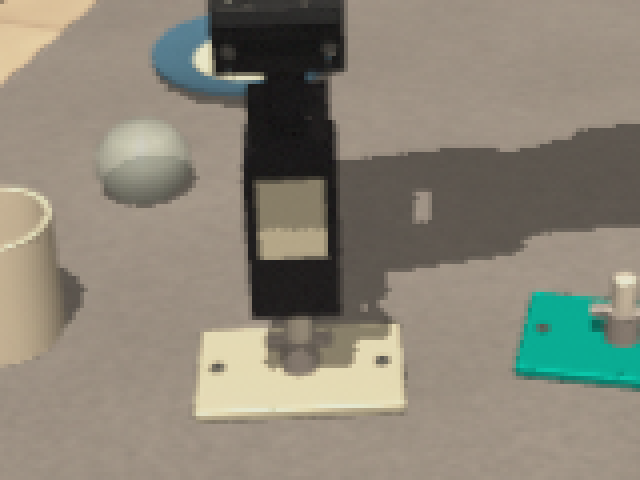

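The side crop shows the lantern's bottom centred at column 295 and the post at 299, so I'll shift 1 mm further along tool x. Then I'll lower it to just past the lugs, watching the force.

```bash
python3 -m creep '{"travel": [[1,0,2],[1,0,8],[1,0,15],[1,0,21],[1,0,26],[1,0,29],[1,0,31],[1,0,33],[1,0,35],[1,0,35],[1,0,35]], "yaw": [0,0,0,0,0,0,0,0,0,0,0]}'
```

```text
time_s: 19.15
tcp_pos: [558.5, 216.3, 167.7]
orientation: [-180.0, 0.0, -159.0]
wrist_force: [-0.6, -0.0, -3.3]
opening: 13.9
grip_force: 45.0
```

```bash
python3 -m creep '{"travel": [[0,0,1],[0,0,2],[0,0,3],[0,0,4],[0,0,5],[0,0,6],[0,0,7],[0,0,7]], "yaw": [0,0,0,0,0,0,0,0]}'
python3 -m creep '{"travel": [[0,0,1],[0,0,2],[0,0,3],[0,0,4],[0,0,5],[0,0,5]], "yaw": [0,0,0,0,0,0]}'
```

```text
time_s: 19.95
tcp_pos: [558.5, 216.3, 160.6]
orientation: [-180.0, 0.0, -159.0]
wrist_force: [-0.7, -0.4, -1.8]
opening: 13.6
grip_force: 45.0
time_s: 20.55
tcp_pos: [558.6, 216.4, 155.7]
orientation: [-180.0, 0.0, -159.0]
wrist_force: [-0.8, 0.8, 1.0]
opening: 14.0
grip_force: 45.0
```

The force follows the spring and the slots have passed the lugs. Pressing fully down.

```bash
python3 -m creep '{"travel": [[0,0,1],[0,0,2],[0,0,3],[0,0,4],[0,0,5],[0,0,6],[0,0,7],[0,0,7],[0,0,7]], "yaw": [0,0,0,0,0,0,0,0,0]}' - 60
```

```text
time_s: 21.45
tcp_pos: [558.6, 216.4, 148.9]
orientation: [-180.0, 0.0, -159.0]
wrist_force: [-0.5, -0.1, 6.5]
opening: 13.8
grip_force: 60.0
```

```bash
python3 -m creep '{"travel": [[0,0,0],[0,-0.1,0],[0,-0.2,0],[0.1,-0.3,0],[0.1,-0.4,0],[0.2,-0.5,0],[0.2,-0.5,0],[0.3,-0.6,0]], "yaw": [0.08,0.17,0.26,0.35,0.44,0.53,0.6,0.65]}'
```

```text
time_s: 22.25
tcp_pos: [558.8, 215.8, 149.0]
orientation: [180.0, 0.1, 163.6]
wrist_force: [-0.3, 0.9, 6.1]
opening: 13.6
grip_force: 60.0
```

Turning freely with no side load, so I'll finish the quarter turn.

```bash
python3 -m creep '{"travel": [[0,-0.1,0],[0.1,-0.1,0],[0.1,-0.2,0],[0.2,-0.2,0],[0.2,-0.3,0],[0.3,-0.3,0],[0.3,-0.4,0],[0.3,-0.4,0],[0.3,-0.4,0],[0.3,-0.4,0],[0.3,-0.4,0]], "yaw": [0.09,0.18,0.27,0.36,0.45,0.54,0.63,0.72,0.82,0.92,0.92]}'
python3 - <<'E'
from h import *
s=r.sense();t=s['tcp_pos'][:2];y=np.radians(s['orientation'][2]);tx=np.array([np.cos(y),np.sin(y)]);ty=np.array([tx[1],-tx[0]])
print(s['orientation'])
f,M=grab('wrist');W=cloud(f,M).reshape(-1,3);D=W[:,:2]-t;X=D@tx;Y=D@ty
k=(abs(X)<45)&(abs(Y)<45)&(W[:,2]>30)&(W[:,2]<100)
print(np.percentile(X[k],[0,50,100]),np.percentile(Y[k],[0,50,100]),'face yaw deg',np.degrees(np.polyfit(Y[k],X[k],1)[0]))
E
```

```text
time_s: 23.35
tcp_pos: [558.4, 215.4, 149.0]
orientation: [179.9, 0.0, 110.9]
wrist_force: [0.0, -0.2, 6.4]
opening: 13.5
grip_force: 60.0
[1.79935376e+02 1.18670545e-02 1.10882181e+02]
[25.74567459 26.31658663 27.94283848] [-28.62741342  -1.53577751  25.69331715] face yaw deg -0.0629976440451066
```

The yaw is 110.9°, a quarter turn from the dock. I'll ease up onto the lugs, then release gently.

```bash
python3 -m creep '{"travel": [[0,0,-1],[0,0,-2],[0,0,-3],[0,0,-4],[0,0,-4.5],[0,0,-4.5]], "yaw": [0,0,0,0,0,0]}' - 20
python3 -m creep '{"travel": [[0,0,-4.5],[0,0,-4.5],[0,0,-4.5],[0,0,-4.5],[0,0,-4.5],[0,0,-4.5]], "yaw": [0,0,0,0,0,0]}' 0.3 3
```

```text
time_s: 24.0
tcp_pos: [558.3, 215.4, 153.1]
orientation: [180.0, 0.0, 111.1]
wrist_force: [3.7, 0.2, 3.7]
opening: 13.4
grip_force: 20.0
time_s: 24.6
tcp_pos: [558.0, 215.4, 157.5]
orientation: [-180.0, 0.0, 111.1]
wrist_force: [-0.2, 0.3, -0.7]
opening: 28.9
grip_force: 0.0
```

```bash
python3 -m creep '{"travel": [[0,0,-5],[0,0,-15],[0,0,-30],[0,0,-50],[0,0,-75],[0,0,-100],[0,0,-125],[0,0,-140],[0,0,-150],[0,0,-150],[-15,0,-150],[-35,0,-150],[-60,0,-150],[-85,0,-150],[-110,0,-150],[-110,0,-150]], "yaw": [0,0,0,0,0,0,0,0,0,0,0,0,0,0,0,0]}'
python3 - <<'E'
from h import *
f,M=grab('side');W=cloud(f,M).reshape(-1,3)
m=np.hypot(W[:,0]-557,W[:,1]-216)<45
for a,b in ((20,45),(45,80),(85,115)):
    q=W[m&(W[:,2]>a)&(W[:,2]<b)];print(a,len(q),q.mean(0).round(1))
print('top',np.percentile(W[m&(W[:,2]<220),2],[99,99.8]))
w,M2=grab('wrist');V=cloud(w,M2).reshape(-1,3);m=np.hypot(V[:,0]-557,V[:,1]-216)<50
q=V[m&(V[:,2]>118)&(V[:,2]<126)];print('cap z',np.median(q[:,2]),cv2.minAreaRect(np.float32(q[:,:2])))
q=V[m&(V[:,2]>150)&(V[:,2]<166)];print('bar z',np.median(q[:,2]) if len(q) else 0,cv2.minAreaRect(np.float32(q[:,:2])))
cv2.imwrite('pics/end.png',cv2.cvtColor(np.hstack([cv2.resize(f['frame'][150:310,140:330],(400,336)),cv2.resize(w['frame'],(400,336))]),4))
E
```

```text
time_s: 26.2
tcp_pos: [598.4, 109.5, 306.2]
orientation: [-179.9, 0.0, 110.9]
wrist_force: [0.5, 0.5, -0.7]
opening: 28.6
grip_force: 0.0
20 181 [548.1 241.6  32.4]
45 271 [547.6 241.   62.7]
85 249 [548.1 240.4  99.8]
top [160.11405746 161.05685111]
cap z 121.62069985292041 ((557.1290283203125, 214.97457885742188), (54.0988883972168, 53.812400817871094), 20.899932861328125)
bar z 159.32723114401796 ((557.3931884765625, 215.03578186035156), (13.15292739868164, 47.65220260620117), 20.567886352539062)
```

View pics/end.png

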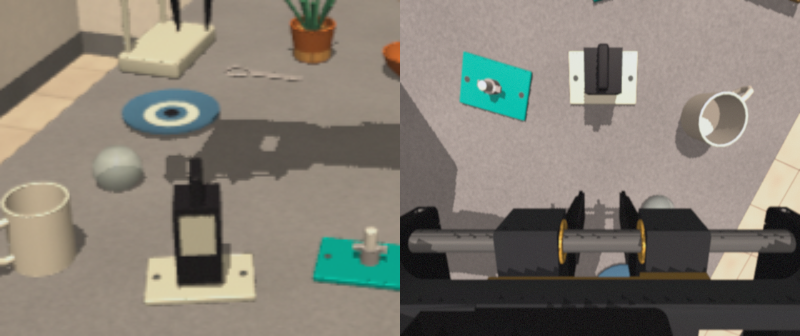

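The lantern stands upright on the white dock with its handle bar across the plate's long side. Its cap is at 121.6 mm, so the underside is 5.6 mm above the plate, which means it is locked.

```bash
python3 -c "
from bench import close_job
print(close_job())"
```

```text
the job is handed in; nothing more can be done
None
```

The lantern is upright and locked on the white dock after a quarter turn clockwise. Before hand-in the arm was clear with no contact, the other things on the console were never touched, and the clock stood at about 26 s of the 67 s allowed.

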